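Load the cleaning carrier with spacers and lock it with the keeper bar

TASK

Load the cleaning carrier: thread the medium flanged spacer and then the small one, hub up, onto the upright spindle on top of the large spacer already there, so that the stack steps down in size and every spacer lies fully home. Then lower the keeper bar, grip block up, into the two open slots until both ends are at the bottom. Lower the parts gently instead of letting them drop, and do not shift the dish, jar, tin or screwdriver that lie about.

Things in the scene. Friction and masses are not known exactly. Their poses are not given: they have to be found in the camera images.
- carrier: Fixed carrier. Black base plate 140 (x) x 190 (y) x 12 mm. In its middle stands a steel spindle, at either end of y a grey slotted upright. Origin: on the spindle's axis at table height; z up, y from one upright to the other. Its place and yaw vary.
- spindle_tip (a point): Tip of the spindle, 98 mm above the table. The spindle is 20 mm in diameter; its top 12 mm is a cone narrowing to 6 mm. It comes up between the fingers as a spacer is lowered over it.
- slot_a (a point): Middle of a slot's bottom, 110 mm above the table, at carrier y = +85 mm. The upright is 10 mm thick (y), 44 mm wide (x) and about 145 mm tall. The slot, open at the top, is 15 mm wide (x), straight up to 130 mm above the table, then flares to about 38 mm at the mouth.
- slot_b (a point): The same for the other upright, at carrier y = -85 mm
- spacer_large: Largest aluminium flanged spacer, already on the spindle and lying on the base plate; flange 130 mm diameter and 8 mm thick below, hub 40 mm diameter and 20 mm tall above, 28 mm tall in all, bore 24 mm right through. Origin: centre of its underside (12 mm above the table, on the spindle's axis); z up the hub. It stays there.
- spacer_medium: Aluminium flanged spacer lying hub up on the table: flange 95 mm diameter and 8 mm thick, hub 40 mm diameter and 20 mm tall on top of it (28 mm tall in all), bore 24 mm right through; about 180 g. Origin: centre of its underside; z up the hub. On the spindle its underside comes to 40 mm above the table.
- spacer_small: Aluminium flanged spacer lying hub up on the table: flange 65 mm diameter and 8 mm thick, hub 40 mm diameter and 20 mm tall on top of it (28 mm tall in all), bore 24 mm right through; about 110 g. Origin: centre of its underside; z up the hub. On the spindle its underside comes to 68 mm above the table.
- keeper: Keeper: square steel bar, 190 mm long (its y), 12 x 12 mm, centreline 14 mm above the origin. Under its middle a black pad 44 mm diameter, 8 mm thick, on which it stands; above it a black grip block 16 mm thick (x), 40 mm long (y), top 55 mm above the origin. About 280 g. Origin: centre of the pad's underside; z up. Either way round fits. When home its origin is 102 mm above the table, over the spindle.
- keeper_end_a (a point): Point on the keeper bar's centreline 85 mm from the middle (keeper y = +85 mm), 116 mm above the table when home in a slot. Round collars, 20 mm diameter, 66 to 72 mm either side of the bar's middle, go between the uprights.
- keeper_end_b (a point): Point on the keeper bar's centreline 85 mm from the middle (keeper y = -85 mm), 116 mm above the table when home in the other slot.
- dish: Bystander: open aluminium dish, 72 mm diameter, 22 mm tall; origin at the centre of its underside. It may lie in any of three places along with the medium and small spacers.
- jar: Bystander: amber jar with a metal cap, 56 mm diameter, 55 mm tall; origin at the centre of its underside.
- tin: Bystander: closed round aluminium tin, 68 mm diameter, 42 mm tall, no hub or bore; origin at the centre of its underside.
- driver: Bystander: screwdriver 170 mm long with a black handle, lying on the table along its own x.
There are look-alikes about, which are no part of the job. Leave any yellow look-alike of the keeper alone.

How it is judged:
On the way, in this order (a step that is already met when the one before it is completed fails the run):
1. the medium spacer lies home on the large one on the spindle (z of spacer_large in the frame of carrier between 0.009 and 0.015 m and horizontal distance between each of spacer_large, spacer_medium and carrier below 0.004 m and angle between each of spacer_large, spacer_medium's own z axis and vertical below 0.06 rad and z of spacer_medium in the frame of carrier between 0.037 and 0.043 m), for 0.2 s.
2. then the small spacer lies home on the medium one (all of step 1 and z of spacer_small in the frame of carrier between 0.065 and 0.071 m and horizontal distance between spacer_small and carrier below 0.004 m and angle between spacer_small's own z axis and vertical below 0.06 rad), for 0.2 s.
At the end, for the whole second after the job is handed in: Large, medium, small spacers on the spindle from below, hub up, within 3 mm of home height, 4 mm of the axis and 0.06 rad of level; both bar ends within 3 mm of their slot bottoms (centreline 116 mm above the table) and 4 mm of the slot middles, bar centred within 11 mm, upright; all at rest (all of step 2 and z of keeper_end_a in the frame of carrier between 0.113 and 0.119 m and x of keeper_end_a in the frame of carrier between -0.004 and 0.004 m and z of keeper_end_b in the frame of carrier between 0.113 and 0.119 m and x of keeper_end_b in the frame of carrier between -0.004 and 0.004 m and y of keeper in the frame of carrier between -0.011 and 0.011 m and angle between keeper's own z axis and vertical below 0.1 rad and linear speed of each of spacer_large, spacer_medium, spacer_small, keeper below 0.02 m/s); the robot touches nothing.
It fails at once if a bystander (dish, jar, tin, screwdriver) is shifted by more than 30 mm (distance of any of dish, jar, driver, tin from where it was at the start of the episode above 0.03 m).
It fails at once if a spacer is dropped down the spindle or the keeper into its slots (faster than 0.5 m/s there) ((horizontal distance between spacer_medium and carrier below 0.005 m and z of spacer_medium in the frame of carrier below 0.098 m and linear speed of spacer_medium above 0.5 m/s) or (horizontal distance between spacer_small and carrier below 0.005 m and z of spacer_small in the frame of carrier below 0.098 m and linear speed of spacer_small above 0.5 m/s) or (horizontal distance between keeper and carrier below 0.015 m and z of keeper in the frame of carrier below 0.13 m and linear speed of keeper above 0.5 m/s)).
It also fails if it takes over 69 s, if anything falls off the work surface, if the arm or the gripper's body presses on something with over 40 N, if the wrist force passes 120 N, or if a joint passes its speed limit or range.

ROBOT

A 7-joint arm with a two-finger parallel gripper is mounted at the origin on the work surface. World frame = base frame: x ahead of the robot, y to its left, z up, the work surface at z = 0. Lengths are in m, angles in rad, forces in N, time in s.
With the tool pointing down it reaches from about 0.4 to 0.875 m from the base axis. Payload 19.3 kg.
Tool frame: the origin (TCP) lies midway between the tips of the shut fingers; the grasp point (between the pads) lies 19 mm behind it (bot.pinch_z is the distance from the TCP to the grasp point, in m); z points along the fingers, y is the direction in which the jaws open and shut (so a half turn about z gives the same grasp; the last joint's range is limited). The gripper opens to 85 mm and grips with 20 to 120 N. Pads are 22 mm wide; open, the fingers measure 114 mm over their backs; the gripper's body (76 mm by 85 mm) begins 54 mm behind the grasp point. The pads swing forward as they close: fully open they stand 13 mm farther back than shut.
Start: joints at [-0.07, 0.521, -0.036, 1.599, 0.021, 1.021, -0.113], TCP at [0.625, -0, 0.231] pointing down, gripper open.
Joint ranges: [-2.91, 2.91], [-0.3, 2.13], [-1.5, 1.42], [0.17, 2.43], [-1.26, 4.41], [0.16, 1.93], [-2.52, 2.52]. Speed limits (rad/s): [1.89, 1.89, 2.39, 2.39, 3.01, 3.01, 3.01].

INTERFACE

Orientations are given as [roll, pitch, yaw] about the fixed x, y, z axes, in that order (R = Rz(yaw) Ry(pitch) Rx(roll)).
In Python, from workcell import bot gives the robot as it stands. The module is installed in compiled form; this text tells all that it offers.
- The arm moves only by the tool move_arm, never from a script. Its argument "moves" is text: rows parted by semicolons, each of 4 numbers parted by spaces: the shift along the tool's x, y, z in mm, then the turn about the tool's z in rad. In form: dx dy dz yaw; .... A call has exactly 10 rows; each row is the pose to reach, as a shift and turn from the pose commanded when the call began, along the tool's axes at that moment; what a row does not reach only later rows make up. A row lasts 1/12 s, in which the tool goes at most 41.7 mm and 7.16 degrees, less where a joint would pass 70% of its speed; a pose out of reach is approached as far as the arm can. A call with a gripper value outside its range is refused whole. "grip" is the opening, from 0 (shut) to 1 (fully open), set as the call begins (left out, the last holds). The fingers move at their own pace and stop on an object; "grip_force" is the grip in N (left out, the last holds). Time passes only in rows, so rows that repeat a pose let the fingers close, or fill a call up. It gives the time, the measured TCP pose, the force and the opening at its end, in the units of the state.
- bot.observe(): the state, without advancing time (a new reading comes with each control period).
- bot.grab_frame(name): name is "scene" or "side" or "wrist"; returns a dict with "frame" (384x512x3 uint8, red, green, blue), "z_map" (384x512 float32, m along the optical axis (not along the pixel's ray), 0 where there is no reading), "K" (3x3 intrinsics, pixels), "dist" ([k1, k2, p1, p2, k3] as OpenCV has them; the pictures are not rectified), "eye" and "attitude" of the camera in the world. Camera axes: x right, y up, looking along -z (the intrinsics and any distortion apply to the point x, -y, -z); pixel columns grow to the right and rows downward; lengths in m; the calibration is good to about 2 mm. A picture is of the moment at which its call begins.
- bot.job_done(): hands the job in, once; it reports no verdict.
Trained networks look in a picture, given as the dict that the camera call returned (one of the last four; its "shot" number tells which), for a name from the list of things; names that differ only in an ending like _2 or _b are one class to them, and where a whole thing is asked for, a point or a joint stands for the part that bears it (a point fixed in the world has none). Each returns a list of dicts, best first, with "conf" (0 to 1); they miss things now and then, are a little off and sometimes report something else, mostly with a low value. They report only what shows in the picture. A call takes as long as a camera call. They do not tell look-alikes from the thing itself.
- bot.search_frame(picture, label): "at" ([column, row] in pixels, amid what is visible of it).
- bot.pinpoint(picture, label): "at" ([column, row] in pixels: a listed point, or the origin of a listed thing).
The state is a dict: "clock": time; "qpos": joint angles; "qd": joint speeds; "joint_efforts": joint torques, N m; "position": TCP position; "tool_rot": TCP orientation; "force": force on the tool from outside, world axes, zero at the start; "moment": the same for the moment, N m; "grip_width": finger opening in m.
Only numpy, scipy, OpenCV 4.12 (cv2) and the standard library are available. Lean on these libraries where they do the work, as an engineer would, in place of code of your own. Each camera call takes 0.05 s, during which the arm holds its last target. There are 200 camera calls.

## Working session

There is one attempt and no reset: what is moved stays moved. The work goes in short steps, Python scripts to look and compute and a tool call to move; the robot and the scene stay as the last step left them, time stands still between calls to the robot, and variables do not carry over. Pictures are saved under pics/ and viewed, about 8 in all and at most 12, crops included, and the job is handed in when it is done.

Besides the shell and the picture viewer there is one more tool, called in YAML: its name, and indented under it one key for each argument. move_arm: Moves the arm, as the interface text tells. Its arguments: {"type":"object","properties":{"moves":{"type":"string"},"grip":{"type":"number"},"grip_force":{"type":"number"}},"required":["moves"]}

```bash
mkdir -p pics; cat > h.py <<'E'
import numpy as np, cv2
from scipy.spatial.transform import Rotation as R
from workcell import bot
def rot(a):
    a=np.array(a,float)
    return a if a.shape==(3,3) else (R.from_quat(a).as_matrix() if a.size==4 else R.from_euler('xyz',a).as_matrix())
def ray(p,uv):
    n=cv2.undistortPoints(np.array([[uv]],float),np.array(p['K']),np.array(p['dist']))[0,0]
    return rot(p['attitude'])@np.array([n[0],-n[1],-1.0])
def at_z(p,uv,z):
    d=ray(p,uv); e=np.array(p['eye']); return e+d*(z-e[2])/d[2]
def cloud(p):
    K=np.array(p['K']);h,w=p['z_map'].shape
    g=np.stack(np.meshgrid(np.arange(w),np.arange(h)),-1).reshape(-1,1,2).astype(float)
    n=cv2.undistortPoints(g,K,np.array(p['dist'])).reshape(h,w,2)
    z=p['z_map'][...,None]
    c=np.concatenate([n[...,:1]*z,-n[...,1:]*z,-z],-1)
    return c@rot(p['attitude']).T+np.array(p['eye'])
def save(p,name): cv2.imwrite('pics/'+name,cv2.cvtColor(p['frame'],cv2.COLOR_RGB2BGR))
E
cat > a.py <<'E'
from h import *
ims=[]
for c in ['scene','side']:
    p=bot.grab_frame(c); C=cloud(p); ims.append(p['frame'])
    print(c,p['eye'],p['attitude'],p['K'],p['dist'])
    for l in ['carrier','spindle_tip','slot_a','spacer_large','spacer_medium','spacer_small','keeper','keeper_end_a','dish','jar','tin','driver']:
        for r in bot.pinpoint(p,l)[:4]:
            u,v=r['at']; 
            q=C[int(np.clip(v,0,383)),int(np.clip(u,0,511))]
            print(l,round(r['conf'],2),np.round([u,v]),q.round(3))
print(bot.observe())
cv2.imwrite('pics/s1.png',cv2.cvtColor(cv2.resize(ims[0],(768,576)),cv2.COLOR_RGB2BGR))
cv2.imwrite('pics/d1.png',cv2.cvtColor(cv2.resize(ims[1],(768,576)),cv2.COLOR_RGB2BGR))
E
python3 a.py
```

```text
scene [ 1.07973407 -0.44904828  1.22157938] [0.56423274 0.00804752 1.05212182] [[451.22708229   0.         251.78357678]
 [  0.         451.22708229 189.95010748]
 [  0.           0.           1.        ]] [0.05128434 0.         0.         0.         0.        ]
spindle_tip 0.77 [290. 221.] [ 0.599 -0.06   0.092]
slot_a 0.76 [313. 204.] [ 1.08  -0.449  1.222]
slot_a 0.6 [267. 237.] [ 0.621 -0.154  0.129]
spacer_large 0.92 [289. 235.] [ 0.614 -0.073  0.042]
spacer_medium 0.8 [390. 160.] [0.534 0.376 0.007]
spacer_medium 0.44 [208. 262.] [ 0.562 -0.312  0.026]
spacer_small 0.87 [384. 202.] [0.652 0.254 0.018]
keeper 0.78 [205. 262.] [ 0.565 -0.319  0.033]
keeper 0.69 [ 89. 236.] [ 0.328 -0.574  0.042]
keeper_end_a 0.9 [ 60. 226.] [ 0.23  -0.643  0.01 ]
keeper_end_a 0.8 [114. 241.] [ 0.365 -0.521  0.021]
keeper_end_a 0.78 [184. 283.] [ 0.588 -0.396  0.023]
keeper_end_a 0.65 [225. 236.] [ 0.504 -0.224  0.003]
dish 0.73 [356. 162.] [0.483 0.277 0.004]
jar 0.78 [297. 163.] [0.4   0.097 0.029]
tin 0.71 [224. 195.] [ 0.4   -0.17   0.048]
driver 0.76 [167. 306.] [ 0.615 -0.463  0.   ]
side [-
[... 1229 characters left out ...]
.232  0.023]
{'clock': 1.3, 'qpos': array([-0.07019117,  0.52143217, -0.03628513,  1.59952401,  0.02120779,
        1.02112784, -0.11277055]), 'qd': array([ 0.00179086,  0.00012095,  0.00018846, -0.00068673,  0.00019836,
        0.00132846,  0.00019249]), 'joint_efforts': array([-3.65817032e-04, -9.26821661e+01,  1.97813518e+00, -3.70238829e+01,
        1.80743134e-02,  2.08479170e-03,  1.04266128e-04]), 'position': array([ 6.24967254e-01, -4.33581804e-05,  2.31262282e-01]), 'tool_rot': array([-3.14148761e+00,  2.27901946e-05,  1.57076564e+00]), 'force': array([ 0.50760003, -0.38455327,  0.02035882]), 'moment': array([ 0.03151365,  0.03465424, -0.00051694]), 'grip_width': 0.0856569921743447}
```

View pics/s1.png

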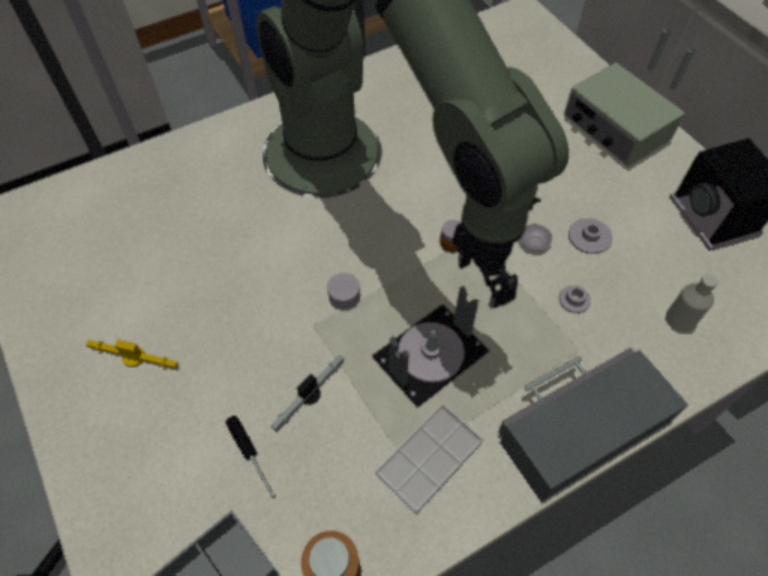

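View pics/d1.png

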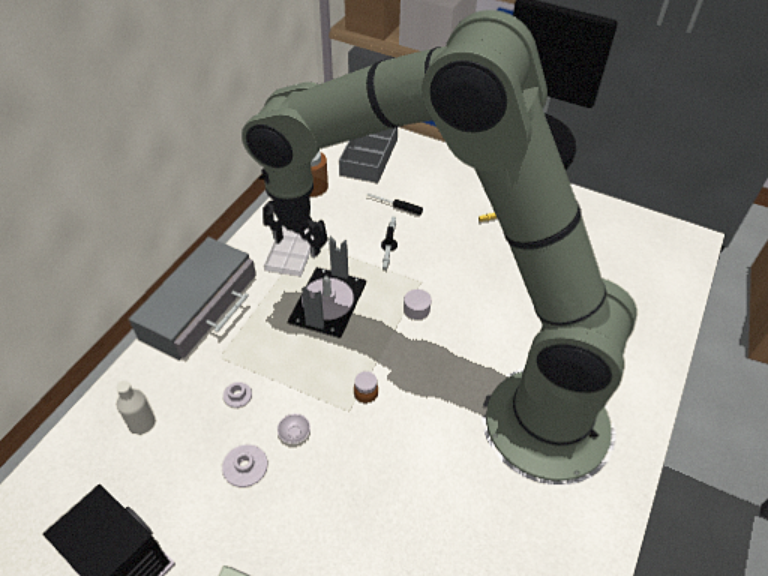

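The scene picture, at 1.5× scale, shows:
- **Carrier:** (430,345)
- **Medium spacer:** (590,235)
- **Small spacer:** (575,298)
- **Dish:** (536,238)
- **Tin:** (343,290)
- **Black keeper:** (308,388)
- **Yellow look-alike keeper:** (130,352), which stays where it is.
- **Driver:** (250,455)

Things that could be mistaken for a spacer are the dish (no hub), the tin (no bore) and the large spacer already on the carrier. The medium spacer has the wide flange, at (590,235).

```bash
cat > b.py <<'E'
from h import *
from scipy.optimize import least_squares
def circ(xy,r0):
    f=lambda s:np.hypot(*(xy-s[:2]).T)-s[2]
    s=least_squares(f,[*xy.mean(0),r0],loss='soft_l1',f_scale=.002).x; return s
Z={'spindle_tip':.098,'slot_a':.110,'spacer_medium':0,'spacer_small':0,'keeper':0,'keeper_end_a':.014,'jar':0,'dish':0,'tin':0}
for c in ['scene','side']:
    p=bot.grab_frame(c); C=cloud(p); print(c)
    for l,z in Z.items():
        for r in bot.pinpoint(p,l)[:4]: print(l,round(r['conf'],2),np.round(r['at']),at_z(p,r['at'],z)[:2].round(4))
    for n,x,y,rr in [('med',.535,.377,.055),('small',.635,.255,.04)]:
        m=(np.hypot(C[...,0]-x,C[...,1]-y)<rr+.02)&(p['z_map']>0)
        h=C[m]; print(n,'z hist',np.histogram(h[:,2],bins=np.arange(-.006,.04,.004))[0])
        q=h[(h[:,2]>.022)&(h[:,2]<.036)]; print(' hubtop',len(q),((q.min(0)+q.max(0))/2).round(4),np.ptp(q,axis=0).round(4), np.median(q,axis=0).round(4))
        q=h[(h[:,2]>.005)]; print(' all',len(q),((q.min(0)+q.max(0))/2).round(4),np.ptp(q,axis=0).round(4))
p=bot.grab_frame('scene')
cv2.imwrite('pics/c2.png',cv2.cvtColor(cv2.resize(p['frame'][130:300,180:420],(0,0),fx=3.3,fy=3.3,interpolation=cv2.INTER_CUBIC),cv2.COLOR_RGB2BGR))
E
python3 b.py
```

```text
scene
spindle_tip 0.82 [288. 221.] [ 0.5978 -0.0677]
spindle_tip 0.24 [384. 199.] [0.6759 0.2095]
slot_a 0.83 [266. 240.] [ 0.6231 -0.1532]
slot_a 0.81 [311. 203.] [0.5869 0.0172]
slot_a 0.61 [184. 284.] [ 0.6246 -0.4006]
slot_a 0.38 [225. 194.] [ 0.4358 -0.1826]
spacer_medium 0.67 [207. 262.] [ 0.5549 -0.3103]
spacer_medium 0.64 [392. 160.] [0.5356 0.387 ]
spacer_small 0.8 [381. 201.] [0.6426 0.2564]
keeper 0.84 [ 90. 237.] [ 0.3045 -0.5771]
keeper 0.74 [206. 263.] [ 0.5555 -0.3135]
keeper_end_a 0.97 [115. 242.] [ 0.3662 -0.5167]
keeper_end_a 0.87 [186. 283.] [ 0.5874 -0.391 ]
keeper_end_a 0.83 [ 62. 228.] [ 0.2444 -0.6387]
keeper_end_a 0.72 [228. 236.] [ 0.5163 -0.2194]
jar 0.73 [302. 162.] [0.3926 0.1254]
dish 0.8 [354. 163.] [0.481  0.2713]
tin 0.97 [228. 198.] [ 0.3897 -0.1548]
med z hist [ 98 385 332 235 142  27  16  22  36  21   0]
 hubtop 79 [0.5273 0.3935 0.0276] [0.0388 0.0374 0.01  ] [0.5283 0.39   0.0281]
 all 551 [0.5363 0.3777 0.0188] [0.1455 0.1304 0.0276]
small z hist [ 99 379 208 103  62  22  23  19  44  27   2]
 hubtop 92 [0.6422 0.2617 0.0286] [0.0396 0.0402 0.0129
[... 326 characters left out ...]
 0.559  -0.3263]
keeper 0.5 [339. 145.] [ 0.3028 -0.5677]
keeper_end_a 0.58 [321. 145.] [ 0.3684 -0.5171]
keeper_end_a 0.54 [258. 173.] [ 0.5259 -0.2534]
keeper_end_a 0.48 [265. 145.] [ 0.5728 -0.4081]
jar 0.83 [244. 261.] [0.3892 0.1194]
jar 0.19 [198. 287.] [0.4757 0.2745]
tin 0.77 [275. 204.] [ 0.4038 -0.1558]
med z hist [185 484 322 285 189  40  12  27  37  32   0]
 hubtop 96 [0.5256 0.3956 0.0283] [0.0414 0.0407 0.0112] [0.5247 0.397  0.0283]
 all 682 [0.537  0.3827 0.0195] [0.1443 0.1344 0.029 ]
small z hist [165 304 138  95  35  14  14  24  36  15   1]
 hubtop 76 [0.6386 0.2656 0.0285] [0.0398 0.0381 0.013 ] [0.6387 0.2663 0.0275]
 all 263 [0.6384 0.2576 0.02  ] [0.0998 0.1042 0.03  ]
```

View pics/c2.png

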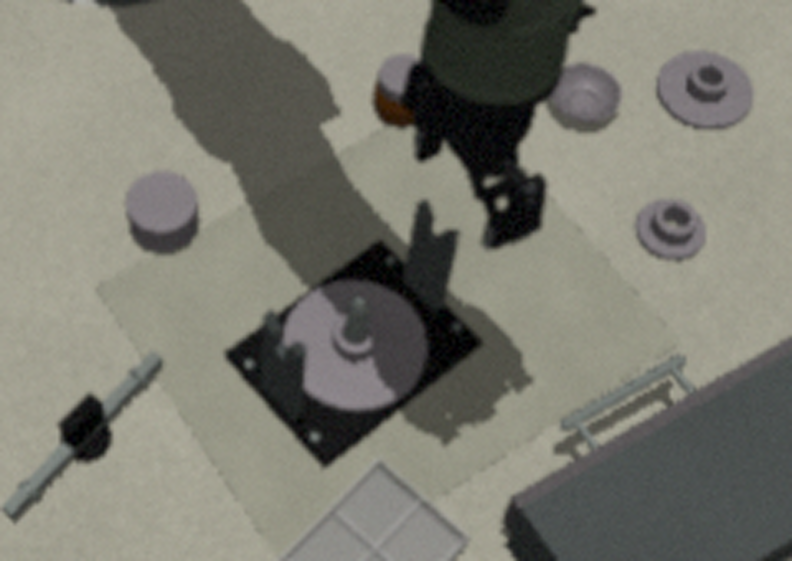

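The crop confirms the choice: the medium spacer is at (705,90), the small at (670,228), and the dish at (585,95) has no hub. I'll move above the medium spacer and measure it with the wrist camera.

move_arm:
  moves: "20 -5 0 0; 60 -15 0 0; 100 -25 0 0; 140 -35 0 0; 180 -45 0 0; 220 -55 0 0; 260 -65 0 0; 300 -75 0 0; 340 -85 0 0; 380 -95 0 0"
  grip: 1
  grip_force: 40

```text
clock: 3.18
position: [0.5292, 0.3818, 0.2315]
tool_rot: [3.141, -0.0, 1.571]
force: [0.6, 0.4, 0.8]
grip_width: 0.0852
```

```bash
cat > w.py <<'E'
import sys
from h import *
def state():
    o=bot.observe(); print('t',round(o['clock'],2),'pos',np.round(o['position'],4),'rpy',np.round(o['tool_rot'],3),'F',np.round(o['force'],1),'w',round(o['grip_width'],4)); return o
if __name__=='__main__':
    o=state(); p=bot.grab_frame('wrist'); C=cloud(p)
    print('eye',np.round(p['eye'],3),'att',np.round(p['attitude'],2))
    for a in sys.argv[2:]:
        l,z=a.split(':')
        for r in bot.pinpoint(p,l)[:3]: print(l,round(r['conf'],2),np.round(r['at']),at_z(p,r['at'],float(z))[:2].round(4))
    save(p,sys.argv[1]+'.png'); np.savez(sys.argv[1]+'.npz',C=C,**{k:p[k] for k in ['frame','z_map','K','dist','eye','attitude']})
E
python3 w.py w1 spacer_medium:0 spacer_small:0 dish:0
```

```text
t 3.18 pos [0.5292 0.3818 0.2315] rpy [ 3.141 -0.     1.571] F [0.6 0.4 0.8] w 0.0852
eye [0.529 0.46  0.374] att [-0.31 -0.    0.  ]
spacer_medium 0.82 [256. 153.] [0.526  0.3999]
spacer_small 0.8 [331. 244.] [0.6377 0.264 ]
dish 0.62 [223. 232.] [0.4783 0.2853]
```

View pics/w1.png

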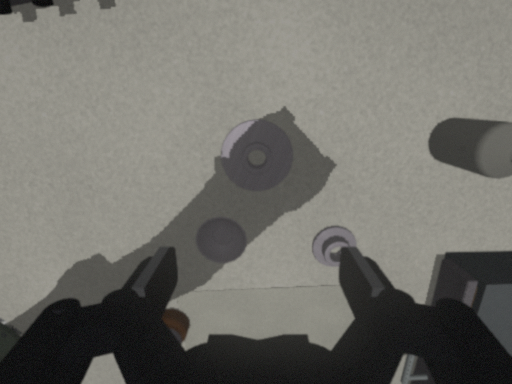

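The wrist view shows the medium spacer at (257,156), the dish at (221,240) and the small spacer at (334,245). I'll refine the position from the depth edges.

```bash
cat > f.py <<'E'
import sys
from h import *
d=np.load(sys.argv[1]+'.npz'); p={k:d[k] for k in d.files}; C=p['C']
def hub(x,y,zt,rr=.03,tol=.006):
    m=(np.hypot(C[...,0]-x,C[...,1]-y)<rr)&(abs(C[...,2]-zt)<tol)
    q=C[m]; c=(np.percentile(q,2,axis=0)+np.percentile(q,98,axis=0))/2
    print('hub/top',len(q),'mid',c.round(4),'ext',np.ptp(q,axis=0).round(4),'med',np.median(q,axis=0).round(4))
for a in sys.argv[2:]: hub(*map(float,a.split(',')))
g=cv2.cvtColor(p['frame'],cv2.COLOR_RGB2GRAY)
E
python3 f.py w1 .527,.395,.028 .527,.395,.008,.06,.004 .64,.262,.028 .64,.262,.008,.045,.004
```

```text
hub/top 522 mid [0.5271 0.3965 0.0267] ext [0.0385 0.0388 0.0083] med [0.5266 0.3964 0.0275]
hub/top 3261 mid [0.5269 0.3965 0.0077] ext [0.0935 0.0924 0.0076] med [0.5265 0.4007 0.0078]
hub/top 288 mid [0.6369 0.2648 0.0257] ext [0.0351 0.04   0.0076] med [0.6327 0.2718 0.0271]
hub/top 694 mid [0.6392 0.2652 0.0077] ext [0.0645 0.0636 0.0079] med [0.6305 0.2774 0.0074]
```

move_arm:
  moves: "8 -2 15 0; 16.5 -3 45 0; 16.5 -3 80 0; 16.5 -3 115 0; 16.5 -3 150 0; 16.5 -3 180 0; 16.5 -3 200 0; 16.5 -3 214 0; 16.5 -3 222 0; 16.5 -3 222 0"

```text
clock: 4.22
position: [0.5271, 0.3954, 0.0083]
tool_rot: [-3.141, 0.001, 1.57]
force: [-0.6, 0.9, 1.2]
grip_width: 0.0856
```

move_arm:
  moves: "0 0 0 0; 0 0 0 0; 0 0 0 0; 0 0 0 0; 0 0 0 0; 0 0 0 0; 0 0 0 0; 0 0 0 0; 0 0 0 0; 0 0 0 0"
  grip: 0.3

```text
clock: 5.05
position: [0.5276, 0.3968, 0.0107]
tool_rot: [3.14, -0.001, 1.571]
force: [-1.8, -1.7, 11.4]
grip_width: 0.0392
```

move_arm:
  moves: "0 0 -5 0; 0 0 -25 0; 0 0 -55 0; -10 2 -90 0; -35 5 -120 0; -65 9 -150 0; -98 14 -175 0; -134 19 -195 0; -172 25 -210 0; -210 31 -225 0"

```text
clock: 5.88
position: [0.5579, 0.1849, 0.2361]
tool_rot: [3.14, -0.0, 1.571]
force: [1.2, 0.2, -1.5]
grip_width: 0.0383
```

move_arm:
  moves: "-35 5 -5 0; -70 10 -10 0; -105 15 -15 0; -140 20 -15 0; -175 26 -15 0; -208 31 -15 0; -235 36 -15 0; -258 39 -15 0; -272 42 -15 0; -277 42 -15 0"

```text
clock: 6.72
position: [0.6001, -0.0929, 0.2496]
tool_rot: [3.141, 0.001, 1.568]
force: [-0.2, -0.4, -1.6]
grip_width: 0.0385
```

```bash
python3 w.py w2 spindle_tip:.098 slot_a:.110 carrier:0 spacer_large:.012 spacer_medium:.24; python3 - <<'E'
from h import *
d=np.load('w2.npz');C=d['C']
for z in (.0116,.02,.04,.098,.14):
    q=C[(abs(C[...,2]-z)<.003)&(abs(C[...,0]-.6)<.2)]; print(z,len(q),q.min(0).round(3) if len(q) else '',q.max(0).round(3) if len(q) else '')
E
```

```text
t 6.72 pos [ 0.6001 -0.0929  0.2496] rpy [3.141e+00 1.000e-03 1.568e+00] F [-0.2 -0.4 -1.6] w 0.0385
eye [ 0.6   -0.014  0.392] att [-0.31 -0.   -0.  ]
spindle_tip 0.98 [257. 158.] [ 0.599  -0.0677]
slot_a 0.7 [243.  66.] [0.586  0.0207]
carrier 0.81 [260. 144.] [ 0.603 -0.066]
spacer_large 0.87 [254. 140.] [ 0.5954 -0.0593]
spacer_medium 0.56 [257. 240.] [ 0.5993 -0.0915]
0.0116 4821 [ 0.4   -0.396  0.009] [0.8   0.11  0.015]
0.02 6976 [ 0.4   -0.384  0.017] [0.8   0.108 0.023]
0.04 1386 [ 0.4   -0.325  0.037] [0.8   0.102 0.043]
0.098 86 [ 0.565 -0.069  0.095] [0.604 0.017 0.101]
0.14 286 [ 0.562 -0.157  0.137] [0.607 0.027 0.143]
```

View pics/w2.png

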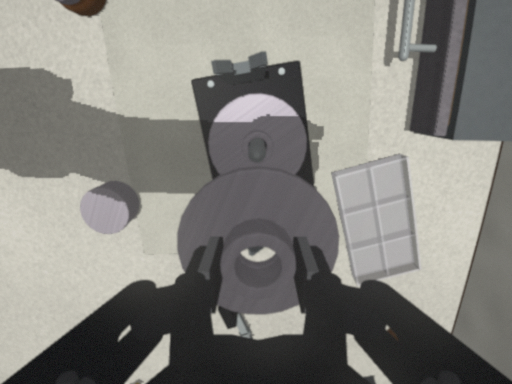

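The view shows the spindle tip at (257,158), the far upright at (240,65), and the held spacer with its bore at (258,262). I'll fit the large spacer's flange, the tip and the held hub.

```bash
python3 - <<'E'
from h import *
from scipy.optimize import least_squares
d=np.load('w2.npz');p={k:d[k] for k in d.files};C=p['C']
def show(n,m):
    q=C[m]; print(n,len(q),np.median(q,axis=0).round(4),q.min(0).round(4),q.max(0).round(4)); return q
r=np.hypot(C[...,0]-.599,C[...,1]+.067)
q=show('tip',(r<.02)&(C[...,2]>.088)&(C[...,2]<.105))
q=show('shaft',(r<.02)&(C[...,2]>.055)&(C[...,2]<.088))
q=show('flange',(r<.075)&(abs(C[...,2]-.020)<.004))
# image ellipse edges of flange: bright/dark vs black plate; fit circle from boundary points per angle
c0=np.array([.598,-.065]);pts=[]
qa=np.arctan2(q[:,1]-c0[1],q[:,0]-c0[0]);qr=np.hypot(*(q[:,:2]-c0).T)
for a in np.arange(-.3,3.5,.1):
    m=abs(qa-a)<.05
    if m.sum()>15: i=np.argsort(qr[m])[-3]; pts.append(q[m][i,:2])
pts=np.array(pts); f=lambda s:np.hypot(*(pts-s).T)-.064
print('flange centre',least_squares(f,c0,loss='soft_l1',f_scale=.002).x.round(4),len(pts))
q=show('upr',(C[...,2]>.125)&(C[...,2]<.15)&(C[...,1]>-.02)&(abs(C[...,0]-.59)<.05))
rect=cv2.minAreaRect(q[:,:2].astype(np.float32)*1000);print(rect)
pl=show('plate',(abs(C[...,2]-.012)<.003)&(abs(C[...,0]-.6)<.1)&(C[...,1]>-.1)&(p['frame'].max(-1)<60)); print(cv2.minAreaRect(pl[:,:2].astype(np.float32)*1000))
# held
r=np.hypot(C[...,0]-.6,C[...,1]+.093)
h=show('heldflange',(r<.05)&(abs(C[...,2]-.247)<.005)); A=np.c_[h[:,:2]-h[:,:2].mean(0),np.ones(len(h))]; print('tilt',np.linalg.lstsq(A,h[:,2],rcond=None)[0].round(4))
show('heldtop',(r<.021)&(abs(C[...,2]-.267)<.004))
E
```

```text
tip 199 [ 0.5979 -0.0636  0.0924] [ 0.5903 -0.0729  0.088 ] [ 0.6065 -0.0564  0.0991]
shaft 108 [ 0.5984 -0.0577  0.0853] [ 0.5886 -0.0743  0.0555] [ 0.6076 -0.0549  0.088 ]
flange 5560 [ 0.5988 -0.0478  0.0197] [ 0.5339 -0.1039  0.0166] [6.635e-01 1.000e-04 2.380e-02]
flange centre [ 0.5987 -0.0641] 35
upr 594 [0.5772 0.0185 0.1395] [0.5618 0.0107 0.1254] [0.6075 0.0268 0.146 ]
((584.65576171875, 19.439424514770508), (45.30293655395508, 10.795331954956055), 9.542764663696289)
plate 1686 [0.6381 0.004  0.0117] [ 0.5251 -0.1     0.0092] [0.673  0.0372 0.015 ]
((594.8827514648438, -40.701881408691406), (137.15989685058594, 138.76710510253906), 8.760360717773438)
heldflange 11056 [ 0.5997 -0.0736  0.2464] [ 0.5528 -0.1411  0.242 ] [ 0.6468 -0.0463  0.252 ]
tilt [-0.0029 -0.0032  0.2464]
heldtop 2898 [ 0.5997 -0.0915  0.2662] [ 0.5799 -0.1128  0.263 ] [ 0.6191 -0.0736  0.2708]
```

move_arm:
  moves: "8 0 0 0; 18 -1 5 0; 26 -1.2 20 0; 29 -1.2 40 0; 29 -1.2 62 0; 29 -1.2 84 0; 29 -1.2 104 0; 29 -1.2 118 0; 29 -1.2 126 0; 29 -1.2 130 0"

```text
clock: 7.85
position: [0.5982, -0.0602, 0.1181]
tool_rot: [-3.14, -0.0, 1.572]
force: [-0.3, 0.9, -1.3]
grip_width: 0.0384
```

move_arm:
  moves: "0 0 5 0; 0 0 12 0; 0 0 20 0; 0 0 28 0; 0 0 36 0; 0 0 44 0; 0 0 52 0; 0 0 58 0; 0 0 62 0; 0 0 62 0"

```text
clock: 8.68
position: [0.5985, -0.0618, 0.0564]
tool_rot: [-3.141, 0.0, 1.571]
force: [1.1, -4.3, -4.0]
grip_width: 0.0383
```

move_arm:
  moves: "-1 0 0 0; -2.3 0 1 0; -2.3 0 2.5 0; -2.3 0 4 0; -2.3 0 5 0; -2.3 0 5.5 0; -2.3 0 6 0; -2.3 0 6 0; -2.3 0 6 0; -2.3 0 6 0"

```text
clock: 9.52
position: [0.5988, -0.0637, 0.0513]
tool_rot: [3.141, -0.0, 1.571]
force: [-0.4, -0.3, -1.6]
grip_width: 0.0384
```

move_arm:
  moves: "0 0 0.5 0; 0 0 1 0; 0 0 1.5 0; 0 0 1.5 0; 0 0 1.5 0; 0 0 1.5 0; 0 0 1.5 0; 0 0 1.5 0; 0 0 1.5 0; 0 0 1.5 0"

```text
clock: 10.35
position: [0.5989, -0.0638, 0.0507]
tool_rot: [3.141, 0.0, 1.571]
force: [-6.4, 1.4, 16.3]
grip_width: 0.0385
```

move_arm:
  moves: "0 0 -1 0; 0 0 -1 0; 0 0 -1 0; 0 0 -1 0; 0 0 -1 0; 0 0 -5 0; 0 0 -20 0; 0 0 -50 0; 0 0 -85 0; 0 0 -120 0"
  grip: 1

```text
clock: 11.18
position: [0.5983, -0.0638, 0.1711]
tool_rot: [-3.141, -0.0, 1.571]
force: [0.2, -0.1, 0.5]
grip_width: 0.0854
```

move_arm:
  moves: "15 0 -35 0; 45 5 -60 0; 82 9 -65 0; 120 14 -65 0; 158 19 -65 0; 196 24 -65 0; 230 29 -65 0; 255 34 -65 0; 275 38 -65 0; 285 40 -65 0"

```text
clock: 12.02
position: [0.6384, 0.2245, 0.2347]
tool_rot: [-3.141, -0.001, 1.574]
force: [-0.5, -0.1, -0.6]
grip_width: 0.0851
```

```bash
python3 w.py w3 spacer_small:0; python3 f.py w3 .638,.264,.028 .638,.264,.008,.045,.004; python3 - <<'E'
from h import *
for c in ['scene','side']:
    p=bot.grab_frame(c);C=cloud(p);r=np.hypot(C[...,0]-.5988,C[...,1]+.0640)
    for lo,hi in[(.044,.054),(.062,.074)]:
        q=C[(r<.06)&(C[...,2]>lo)&(C[...,2]<hi)];print(c,len(q),np.median(q,axis=0).round(4),((q.min(0)+q.max(0))/2).round(4))
E
```

```text
t 12.02 pos [0.6384 0.2245 0.2347] rpy [-3.141e+00 -1.000e-03  1.574e+00] F [-0.5 -0.1 -0.6] w 0.0851
eye [0.638 0.303 0.377] att [-0.31  0.    0.  ]
spacer_small 0.79 [258. 139.] [0.6382 0.2601]
hub/top 540 mid [0.6399 0.2631 0.027 ] ext [0.0381 0.0393 0.0079] med [0.6404 0.2634 0.0276]
hub/top 1157 mid [0.6399 0.2636 0.0077] ext [0.0637 0.0643 0.0071] med [0.6395 0.2676 0.0077]
scene 586 [ 0.6061 -0.0714  0.0493] [ 0.5979 -0.066   0.049 ]
scene 92 [ 0.6052 -0.0708  0.0686] [ 0.597  -0.0664  0.0679]
side 232 [ 0.5813 -0.0592  0.0479] [ 0.5957 -0.0623  0.049 ]
side 51 [ 0.5909 -0.0559  0.0685] [ 0.5947 -0.0626  0.0679]
```

move_arm:
  moves: "10 0 10 0; 25 1 40 0; 38 1 75 0; 42 1 110 0; 42 1 145 0; 42 1 175 0; 42 1 198 0; 42 1 212 0; 42 1 220 0; 42 1 223.5 0"

```text
clock: 13.05
position: [0.6396, 0.2627, 0.0105]
tool_rot: [-3.141, 0.0, 1.57]
force: [0.6, -0.4, 0.8]
grip_width: 0.0851
```

move_arm:
  moves: "0 0 0 0; 0 0 0 0; 0 0 0 0; 0 0 0 0; 0 0 0 0; 0 0 0 0; 0 0 0 0; 0 0 0 0; 0 0 0 0; 0 0 0 0"
  grip: 0.3

```text
clock: 13.88
position: [0.6404, 0.2635, 0.0128]
tool_rot: [3.14, -0.001, 1.571]
force: [-2.6, -0.6, 10.8]
grip_width: 0.0387
```

move_arm:
  moves: "0 0 -5 0; 0 0 -25 0; 0 0 -60 0; -8 -1 -95 0; -28 -4 -130 0; -58 -8 -165 0; -94 -12 -195 0; -132 -16 -215 0; -170 -21 -224 0; -208 -26 -224 0"

```text
clock: 14.72
position: [0.6149, 0.059, 0.2385]
tool_rot: [3.137, -0.001, 1.572]
force: [0.9, -0.8, -1.3]
grip_width: 0.0382
```

move_arm:
  moves: "-32 -4 0 0; -60 -8 0 0; -85 -11 0 0; -103 -14 0 0; -114 -15 0 0; -119 -15 0 0; -119 -15 20 0; -119 -15 45 0; -119 -15 65 0; -119 -15 80 0"

```text
clock: 15.55
position: [0.5992, -0.0575, 0.1535]
tool_rot: [-3.141, -0.001, 1.572]
force: [0.2, 0.4, -2.0]
grip_width: 0.0385
```

```bash
python3 w.py w4 spindle_tip:.098; python3 - <<'E'
from h import *
d=np.load('w4.npz');C=d['C']
r=np.hypot(C[...,0]-.5988,C[...,1]+.064)
for lo,hi in [(.140,.158),(.160,.182)]:
    q=C[(r<.04)&(C[...,2]>lo)&(C[...,2]<hi)];print(len(q),np.median(q,axis=0).round(4),q.min(0).round(4),q.max(0).round(4))
E
```

```text
t 15.55 pos [ 0.5992 -0.0575  0.1535] rpy [-3.141e+00 -1.000e-03  1.572e+00] F [ 0.2  0.4 -2. ] w 0.0385
eye [0.599 0.021 0.296] att [-0.31  0.    0.  ]
3944 [ 0.5983 -0.0396  0.1483] [ 0.5665 -0.0841  0.1409] [ 0.6306 -0.0253  0.158 ]
4663 [ 0.5989 -0.0503  0.1681] [ 0.5658 -0.0775  0.16  ] [ 0.6316 -0.0374  0.182 ]
```

View pics/w4.png

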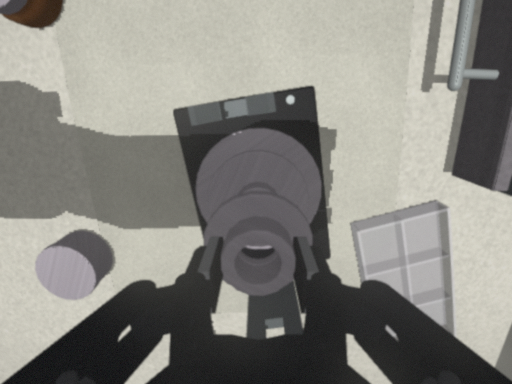

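The small spacer is held level, with its bore at (258,262) and the medium already seated below it at (258,185). I'll let the arm settle and then correct.

move_arm:
  moves: "0 0 0 0; 0 0 0 0; 0 0 0 0; 0 0 5 0; 0 0 10 0; 0 0 15 0; 0 0 15 0; 0 0 15 0; 0 0 15 0; 0 0 15 0"

```text
clock: 16.48
position: [0.5995, -0.059, 0.1402]
tool_rot: [3.141, -0.0, 1.571]
force: [0.1, 0.1, -2.0]
grip_width: 0.0387
```

move_arm:
  moves: "-2 0 0 0; -4.6 0 4 0; -4.6 0 12 0; -4.6 0 20 0; -4.6 0 28 0; -4.6 0 36 0; -4.6 0 43 0; -4.6 0 49 0; -4.6 0 53 0; -4.6 0 55 0"

```text
clock: 17.32
position: [0.5992, -0.0635, 0.0843]
tool_rot: [-3.141, -0.0, 1.571]
force: [-0.1, 0.1, -1.2]
grip_width: 0.0386
```

move_arm:
  moves: "0 0 1 0; 0 0 2 0; 0 0 3 0; 0 0 4 0; 0 0 4.5 0; 0 0 5 0; 0 0 5 0; 0 0 5 0; 0 0 5 0; 0 0 5 0"

```text
clock: 18.15
position: [0.5996, -0.0636, 0.0808]
tool_rot: [3.141, 0.0, 1.571]
force: [-3.4, 0.2, 10.7]
grip_width: 0.0386
```

move_arm:
  moves: "0 0 -1 0; 0 0 -1 0; 0 0 -1 0; 0 0 -1 0; 0 0 -1 0; 0 0 -5 0; 0 0 -20 0; 0 0 -50 0; 0 0 -85 0; 0 0 -120 0"
  grip: 1

```text
clock: 18.98
position: [0.599, -0.0636, 0.2014]
tool_rot: [-3.141, -0.0, 1.571]
force: [0.5, -0.0, -0.5]
grip_width: 0.085
```

move_arm:
  moves: "-15 -2 -30 0; -45 -6 -50 0; -80 -10 -50 0; -115 -15 -50 0; -150 -20 -50 0; -185 -25 -50 0; -220 -30 -50 0; -250 -35 -50 0; -270 -38 -50 0; -280 -40 -50 0"

```text
clock: 19.82
position: [0.5581, -0.3469, 0.2501]
tool_rot: [-3.141, 0.001, 1.568]
force: [-0.5, 0.4, 0.6]
grip_width: 0.0854
```

```bash
python3 w.py w5 keeper:0 keeper_end_a:.014; python3 - <<'E'
from h import *
d=np.load('w5.npz');C=d['C']
r=np.hypot(C[...,0]-.557,C[...,1]+.315)
q=C[(r<.04)&(abs(C[...,2]-.055)<.005)];print('block',len(q),q.min(0).round(3),q.max(0).round(3),cv2.minAreaRect(q[:,:2].astype(np.float32)*1000))
q=C[(r<.12)&(abs(C[...,2]-.021)<.006)];q=q[np.hypot(q[:,0]-.557,q[:,1]+.315)>.024];m=q[:,:2].mean(0);u,s,v=np.linalg.svd(q[:,:2]-m,full_matrices=0)
print('bar',len(q),q.min(0).round(3),q.max(0).round(3),cv2.minAreaRect(q[:,:2].astype(np.float32)*1000),v[0])
for c in ['scene','side']:
    p=bot.grab_frame(c);C=cloud(p);r=np.hypot(C[...,0]-.5988,C[...,1]+.0640)
    for lo,hi in[(.044,.054),(.071,.081),(.092,.1)]:
        q=C[(r<.06)&(C[...,2]>lo)&(C[...,2]<hi)];print(c,len(q),np.median(q,axis=0).round(4))
E
```

```text
t 19.82 pos [ 0.5581 -0.3469  0.2501] rpy [-3.141e+00  1.000e-03  1.568e+00] F [-0.5  0.4  0.6] w 0.0854
eye [ 0.558 -0.268  0.392] att [-0.31  0.   -0.  ]
keeper 0.74 [112. 300.] [ 0.3096 -0.581 ]
keeper 0.56 [254. 138.] [ 0.5518 -0.3117]
keeper_end_a 0.87 [231.  75.] [ 0.5241 -0.2321]
keeper_end_a 0.71 [139. 276.] [ 0.3698 -0.5228]
block 449 [ 0.54  -0.334  0.05 ] [ 0.566 -0.292  0.057] ((552.8377075195312, -313.180419921875), (16.04364585876465, 40.210060119628906), 20.085012435913086)
bar 1076 [ 0.517 -0.404  0.015] [ 0.59  -0.222  0.025] ((553.0149536132812, -313.20159912109375), (19.347965240478516, 189.81695556640625), 19.84624481201172) [ 0.33917708 -0.94072254]
scene 382 [ 0.6179 -0.0821  0.0492]
scene 181 [ 0.6091 -0.077   0.0771]
scene 104 [ 0.5993 -0.0669  0.0966]
side 157 [ 0.5747 -0.0485  0.0483]
side 91 [ 0.585  -0.0501  0.0756]
side 54 [ 0.5952 -0.0591  0.0953]
```

View pics/w5.png

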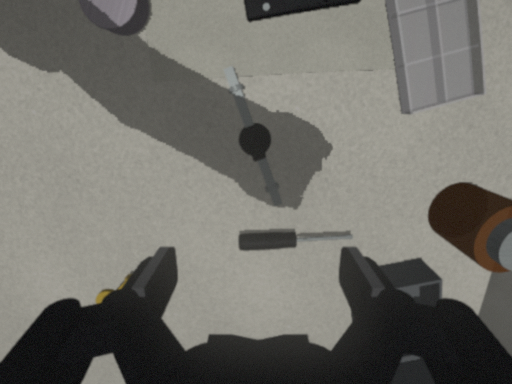

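The wrist view shows the black keeper at (255,140), the driver at (295,239) clear of it, and the yellow look-alike at the lower left. The keeper is at (0.553, −0.313) with its bar 19.9° from world y. The stack tops read 48, 76 and 96 mm, so the spacers are home.

move_arm:
  moves: "5 -1 5 -0.05; 15 -3 20 -0.12; 25 -5 45 -0.19; 30 -6 70 -0.26; 30 -6 95 -0.32; 30 -6 115 -0.347; 30 -6 130 -0.347; 30 -6 145 -0.347; 30 -6 150 -0.347; 30 -6 150 -0.347"

```text
clock: 20.9
position: [0.5534, -0.312, 0.0991]
tool_rot: [-3.141, -0.002, 1.919]
force: [0.5, -0.1, -0.1]
grip_width: 0.085
```

```bash
python3 - <<'E'
from w import *
o=state(); T=rot(o['tool_rot']); print((T.T@(np.array([.553,-.3132,.022])-o['position'])*1000).round(1))
E
```

```text
t 20.9 pos [ 0.5534 -0.312   0.0991] rpy [-3.141e+00 -2.000e-03  1.919e+00] F [ 0.5 -0.1 -0.1] w 0.085
[-1.1 -0.7 77.1]
```

move_arm:
  moves: "0 0 10 0; -1 0 25 0; -1 0 40 0; -1 0 53 0; -1 0 63 0; -1 0 70 0; -1 0 75 0; -1 0 77 0; -1 0 77 0; -1 0 77 0"

```text
clock: 21.73
position: [0.554, -0.3147, 0.0235]
tool_rot: [3.141, 0.0, 1.918]
force: [0.4, 0.2, -0.0]
grip_width: 0.0855
```

move_arm:
  moves: "0 0 0 0; 0 0 0 0; 0 0 0 0; 0 0 0 0; 0 0 0 0; 0 0 0 0; 0 0 0 0; 0 0 0 0; 0 0 0 0; 0 0 0 0"
  grip: 0.05
  grip_force: 60

```text
clock: 22.57
position: [0.5538, -0.3146, 0.0232]
tool_rot: [3.141, 0.0, 1.918]
force: [-0.7, 1.3, 5.6]
grip_width: 0.0151
```

move_arm:
  moves: "0 0 -4 0; 0 0 -20 0; 0 0 -50 0; 0 0 -85 0; 0 0 -120 0; 5 3 -155 0; 18 10 -185 0; 36 21 -205 0; 60 35 -216 0.03; 88 51 -220 0.07"

```text
clock: 23.4
position: [0.5721, -0.2148, 0.2453]
tool_rot: [3.139, 0.002, 1.845]
force: [0.9, -0.5, -2.7]
grip_width: 0.0155
```

```bash
cat > g.py <<'E'
from w import *
import sys
o=state(); T=rot(o['tool_rot']); print('shift',(T.T@(np.array([.5988,-.0640,float(sys.argv[1])])-o['position'])*1000).round(1),'turn',round(o['tool_rot'][2]-1.733,3))
E
python3 g.py .243
```

```text
t 23.4 pos [ 0.5721 -0.2148  0.2453] rpy [3.139e+00 2.000e-03 1.845e+00] F [ 0.9 -0.5 -2.7] w 0.0155
shift [137.9  66.5   2.1] turn 0.112
```

move_arm:
  moves: "25 12 0 0.03; 52 25 0 0.06; 78 38 0 0.09; 100 48 0 0.112; 117 57 0 0.112; 129 62 0 0.112; 136 66 0 0.112; 138 66.5 0 0.112; 138 66.5 0 0.112; 138 66.5 0 0.112"

```text
clock: 24.23
position: [0.5978, -0.0649, 0.243]
tool_rot: [-3.141, 0.001, 1.734]
force: [-0.1, -0.6, -2.7]
grip_width: 0.015
```

```bash
python3 g.py .243; python3 w.py w6 slot_a:.110 keeper_end_a:.236; python3 - <<'E'
from h import *
d=np.load('w6.npz');C=d['C']
q=C[(abs(C[...,0]-.59)<.05)&(abs(C[...,1]-.019)<.025)&(C[...,2]>.12)&(C[...,2]<.15)];print('upr',len(q),cv2.minAreaRect(q[:,:2].astype(np.float32)*1000))
q=C[(abs(C[...,0]-.59)<.04)&(C[...,1]>-.04)&(C[...,1]<.1)&(C[...,2]>.205)&(C[...,2]<.26)];print('bar',len(q),q.min(0).round(3),q.max(0).round(3),cv2.minAreaRect(q[:,:2].astype(np.float32)*1000))
from numpy.polynomial import polynomial as P
print('slope z/y',np.polyfit(q[:,1],q[:,2],1).round(4),'x/y',np.polyfit(q[:,1],q[:,0],1).round(4))
E
```

```text
t 24.23 pos [ 0.5978 -0.0649  0.243 ] rpy [-3.141e+00  1.000e-03  1.734e+00] F [-0.1 -0.6 -2.7] w 0.015
shift [ 0.7  1.1 -0. ] turn 0.001
t 24.23 pos [ 0.5978 -0.0649  0.243 ] rpy [-3.141e+00  1.000e-03  1.734e+00] F [-0.1 -0.6 -2.7] w 0.015
eye [0.585 0.013 0.385] att [-0.31  0.    0.16]
slot_a 0.72 [262.  96.] [0.5874 0.0208]
slot_a 0.69 [261. 351.] [ 0.6366 -0.2781]
keeper_end_a 0.56 [259. 350.] [ 0.6117 -0.1442]
keeper_end_a 0.55 [258.  89.] [0.5836 0.0201]
upr 424 ((584.400634765625, 19.440946578979492), (46.097679138183594, 10.167824745178223), 9.188081741333008)
bar 3497 [ 0.576 -0.04   0.229] [0.599 0.031 0.245] ((587.092041015625, -5.033946990966797), (19.199050903320312, 71.90337371826172), 7.260792255401611)
slope z/y [0.0031 0.2398] x/y [-0.1611  0.5866]
```

View pics/w6.png

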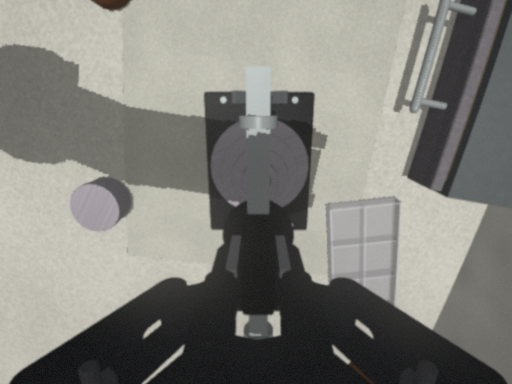

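The bar is held level and in line with the slots. Its end is at (258,80) and the upright at (262,98). I'll shift about 1 mm sideways and lower it.

move_arm:
  moves: "0.7 1 5 0; 0.7 1 15 0; 0.7 1 28 0; 0.7 1 41 0; 0.7 1 54 0; 0.7 1 66 0; 0.7 1 77 0; 0.7 1 86 0; 0.7 1 92 0; 0.7 1 95 0"

```text
clock: 25.22
position: [0.5986, -0.0626, 0.147]
tool_rot: [-3.141, -0.0, 1.736]
force: [-0.9, 0.4, -1.9]
grip_width: 0.0153
```

move_arm:
  moves: "0 0 2 0; 0 0 5 0; 0 0 9 0; 0 0 13 0; 0 0 16 0; 0 0 18 0; 0 0 20 0; 0 0 21 0; 0 0 21 0; 0 0 21 0"

```text
clock: 26.05
position: [0.5989, -0.0626, 0.1271]
tool_rot: [3.142, 0.0, 1.736]
force: [-0.8, 0.8, -2.2]
grip_width: 0.0152
```

move_arm:
  moves: "0 0 0.5 0; 0 0 1 0; 0 0 1.5 0; 0 0 2 0; 0 0 2.5 0; 0 0 3 0; 0 0 3 0; 0 0 3 0; 0 0 3 0; 0 0 3 0"

```text
clock: 26.88
position: [0.599, -0.0627, 0.1251]
tool_rot: [3.141, 0.0, 1.736]
force: [-6.4, 1.1, 16.1]
grip_width: 0.0151
```

Contact came at a TCP height of 0.1251, which is the expected home height. I'll release, back off and check.

move_arm:
  moves: "0 0 -1 0; 0 0 -1 0; 0 0 -1 0; 0 0 -1 0; 0 0 -1 0; 0 0 -1 0; 0 0 -1 0; 0 0 -10 0; 0 0 -30 0; 0 0 -60 0"
  grip: 1

```text
clock: 27.72
position: [0.5977, -0.0625, 0.1834]
tool_rot: [-3.138, -0.001, 1.736]
force: [-0.9, 0.6, 0.3]
grip_width: 0.0855
```

move_arm:
  moves: "0 0 -20 0; 0 0 -40 0; 0 0 -60 0; 0 0 -80 0; 0 0 -100 0; -10 0 -105 0; -20 0 -105 0; -30 0 -105 0; -30 0 -105 0; -30 0 -105 0"

```text
clock: 28.55
position: [0.6034, -0.0931, 0.2879]
tool_rot: [-3.14, -0.0, 1.734]
force: [0.0, -0.2, -0.1]
grip_width: 0.0855
```

```bash
python3 w.py w7 keeper:.102; python3 - <<'E'
from h import *
d=np.load('w7.npz');C=d['C']
def loc(C): # carrier frame
    a=np.radians(9.25);D=C-np.array([.5987,-.0641,0]);return np.stack([D[...,0]*np.cos(a)+D[...,1]*np.sin(a),-D[...,0]*np.sin(a)+D[...,1]*np.cos(a),D[...,2]],-1)
def chk(n,C):
    L=loc(C)
    for m,k in [('end+',(L[...,1]>.075)&(L[...,1]<.1)),('end-',(L[...,1]<-.075)&(L[...,1]>-.1)),('bar+',(L[...,1]>.03)&(L[...,1]<.06)),('bar-',(L[...,1]<-.03)&(L[...,1]>-.06))]:
        q=L[k&(abs(L[...,0])<.0055)&(L[...,2]>.1)&(L[...,2]<.135)]
        if len(q): print(n,m,len(q),np.median(q,axis=0).round(4))
    q=L[(np.hypot(L[...,0],L[...,1])<.03)&(L[...,2]>.15)&(L[...,2]<.165)]
    if len(q): print(n,'block',len(q),((q.min(0)+q.max(0))/2).round(4))
chk('wrist',C)
for c in ['scene','side']:
    p=bot.grab_frame(c);chk(c,cloud(p)); f=p['frame'] if c=='scene' else f
cv2.imwrite('pics/e.png',cv2.cvtColor(cv2.resize(f[150:300,180:400],(0,0),fx=3,fy=3,interpolation=cv2.INTER_CUBIC),cv2.COLOR_RGB2BGR))
E
```

```text
t 28.55 pos [ 0.6034 -0.0931  0.2879] rpy [-3.14  -0.     1.734] F [ 0.  -0.2 -0.1] w 0.0855
eye [ 0.59  -0.016  0.43 ] att [-0.31  0.    0.16]
keeper 0.58 [256. 145.] [ 0.5955 -0.0597]
keeper 0.41 [ 82. 366.] [ 0.3766 -0.4475]
wrist end+ 263 [0.0002 0.0864 0.1218]
wrist end- 122 [-0.0003 -0.084   0.1219]
wrist bar+ 290 [-1.000e-04  4.530e-02  1.217e-01]
wrist bar- 251 [ 0.0007 -0.0447  0.1217]
wrist block 652 [0.     0.003  0.1558]
scene end+ 21 [-0.0006  0.0838  0.1225]
scene end- 26 [-0.0013 -0.0895  0.1225]
scene bar+ 45 [0.0015 0.0452 0.1228]
scene bar- 46 [ 0.0013 -0.0446  0.1234]
scene block 90 [-0.0003  0.0005  0.1567]
side end+ 25 [-0.0002  0.0912  0.1214]
side end- 10 [-0.0015 -0.0862  0.1186]
side bar+ 22 [-0.0006  0.045   0.122 ]
side bar- 16 [-0.0003 -0.0456  0.1205]
side block 46 [-0.0014  0.0046  0.1564]
```

View pics/w7.png

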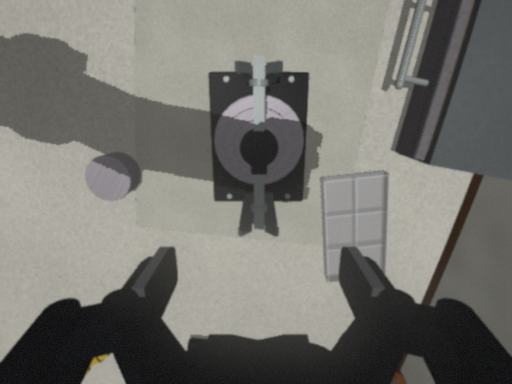

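View pics/e.png

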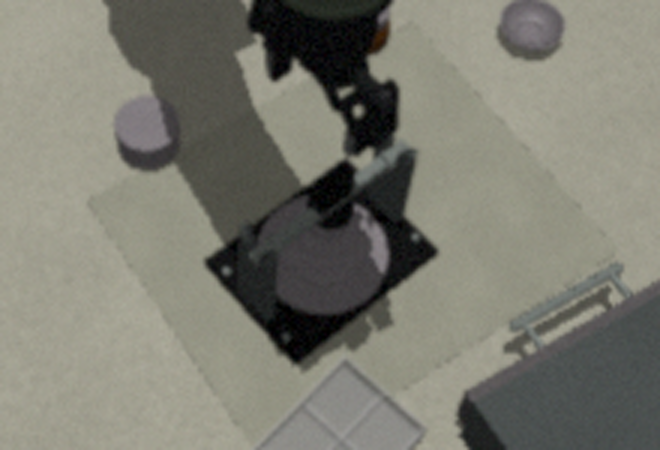

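Bar tops read 0.122 m at both ends, which puts the centreline at 116 mm. The x offset is about 0 and y is about 3 mm off centre. In the wrist view the bar lies in both slots, with its ends at (260,65) and (258,225). The gripper is clear of everything.

```bash
python3 -c "
from workcell import bot
print(bot.job_done())"
```

```text
the job is handed in; nothing more can be done
None
```

I threaded the medium spacer and then the small one onto the spindle, and lowered the keeper bar into both slots. The job was handed in at about 28.6 s of the 69 s allowed, and no verdict was reported.

- **Spacers:** Before the keeper went in, depth readings of the medium flange top, small flange top and small hub top were about 48, 76 and 96 mm. Those match all three spacers lying home. Pressing each one down raised the contact force at the expected height.
- **Keeper:** The wrist camera read the bar top at about 122 mm at both ends, so the centreline is at 116 mm. The bar sits within 1 mm of the slot middles, and its centre is within about 3 mm along the slots.
- **Disagreement:** The side camera read one bar end about 3 mm lower, from only 10 points. The wrist and scene cameras both read that end at home height, so I went with them.
- **Bystanders:** The gripper was clear of everything at the end, and I saw no contact with the dish, jar, tin or screwdriver. I did not measure their positions again at the end.

While being lowered, the medium spacer rubbed the spindle lightly (about 4 N sideways). I shifted it 2.3 mm and the side force disappeared. I used 9 of the 12 pictures allowed.

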